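# Stand the fallen bed marker up and tuck its foot under the seedling tray

### The arm

A 6-joint arm with a two-finger parallel gripper is mounted at the origin on the work surface. World frame = base frame: x ahead of the robot, y to its left, z up, the work surface at z = 0. Lengths are in m, angles in rad, forces in N, time in s.
With the tool pointing down it reaches from about 0.325 to 0.9 m from the base axis. Payload 3.5 kg.
Tool frame: the origin (TCP) lies midway between the tips of the shut fingers; the grasp point (between the pads) lies 19 mm behind it (tcp_to_grasp is the distance from the TCP to the grasp point, in m); z points along the fingers, y is the direction in which the jaws open and shut (so a half turn about z gives the same grasp; the last joint's range is limited). The gripper opens to 85 mm and grips with 20 to 120 N. Pads are 22 mm wide; open, the fingers measure 114 mm over their backs; the gripper's body (76 mm by 85 mm) begins 54 mm behind the grasp point. The pads swing forward as they close: fully open they stand 13 mm farther back than shut.
Start: joints at [1.14, 0.276, -0.026, 1.268, 0, 1.467], TCP at [0.201, 0.592, 0.231] pointing down, gripper open.
Joint ranges: [-3.12, 3.12], [-0.85, 1.88], [-1.08, 1.24], [-1.95, 2.15], [-1.57, 1.53], [-3.14, 3.14]. Speed limits (rad/s): [2.57, 2.57, 3.14, 3.14, 3.14, 3.14].

### API

Orientations are given as a 3x3 rotation matrix whose columns are the frame's x, y, z axes.
In Python, from station import state, camera, calibration, job_done, tcp_to_grasp gives the robot as it stands. The module is installed in compiled form; this text tells all that it offers.
- The arm moves only by the tool move_arm, never from a script. Its argument "commands" is one flat list of numbers, 5 for each row, row after row: the finger opening in mm, from 0 to 85.4, then the shift along the tool's x, y, z in mm, then the turn about the tool's z in degrees. A call has exactly 8 rows; each row is the pose to reach, as a shift and turn from the pose commanded when the call began, along the tool's axes at that moment; what a row does not reach only later rows make up. A row lasts 1/10 s, in which the tool goes at most 50 mm and 8.59 degrees, less where a joint would pass 70% of its speed; a pose out of reach is approached as far as the arm can. A call with a gripper value outside its range is refused whole. The fingers move at their own pace and stop on an object; "force" is the grip in N (left out, the last holds). Time passes only in rows, so rows that repeat a pose let the fingers close, or fill a call up. It gives the time, the measured TCP pose, the force and the opening at its end, in the units of the state.
- state(): the state, without advancing time (a new reading comes with each control period).
- camera(name): name is "scene" or "top"; returns the picture (420x560x3 uint8, red, green, blue); there is no depth.
- calibration(name): a dict with "vfov" (degrees; the focal length in pixels is half the picture's height over the tangent of half this angle, whatever the lens; pixels are square), "cx", "cy" (the principal point, pixels), "T" (4x4, takes a point from camera to world coordinates). Camera axes: x right, y down, z forward; pixel columns grow to the right and rows downward; lengths in m; the calibration is good to about 2 mm. A picture is of the moment at which its call begins. calibration takes no time and is no camera call.
- job_done(): hands the job in, once; it reports no verdict.
The state is a dict: "clock": time; "joint_pos": joint angles; "dq": joint speeds; "effort": joint torques, N m; "tcp_pos": TCP position; "tool_rot": TCP orientation; "ft_force": force on the tool from outside, world axes, zero at the start; "torque": the same for the moment, N m; "opening": finger opening in m.
Only numpy, scipy, OpenCV 4.12 (cv2) and the standard library are available. Lean on these libraries where they do the work, as an engineer would, in place of code of your own. Each camera call takes 0.05 s, during which the arm holds its last target. There are 200 camera calls.

### The job

The L-shaped bed marker has fallen on its back in front of the raised seedling tray. With the fingertips only, push its steel foot over towards the tray so that the marker stands upright on its foot, then push it along the bench until the foot is tucked right under the tray and the board sits flat against the tray's front wall. Do not grasp or lift the marker, leave the pots, the bowl and the scoop where they are, and finish clear of everything.

Things in the scene. Friction and masses are not known exactly. Their poses are not given: they have to be found in the camera images.
- marker: Loose L of 0.7 kg: steel foot 110 long (x) x 120 wide (y) x 6 thick, slate board 120 wide x 8 thick (x 0 to 8) x 99 tall rising at its heel. Origin: middle of the heel edge (foot underside meets board back). Own x: heel to toe, z: up the board. Starts with board flat on the bench pointing towards the robot, foot upright as a 110 mm wall on the tray side (own z level, away from the tray; x up).
- toe (a point): Middle of the foot's lower front edge, 110 mm from the heel along the marker's x. At the start it is the top of the upright foot, on the side nearest the tray. The weight is nearly all in the foot: a light push (about 1 N) towards the tray, near the top of its robot-side face, turns the marker about its heel; past about 10 degrees it falls upright by itself, the foot landing towards the tray.
- board (a point): Centre of the board's back face, 55 mm above the heel along the marker's z. Once the marker stands, this face looks to the robot; pushed here or lower, the marker slides along the bench (2 to 6 N); pushed near its top (105 mm) it may tip forward.
- tray: Raised black tray of seedlings, fixed, 270 deep (x) x 520 long (y). Origin: on its front face, at bench height, mid length; x points into the tray, away from the robot. Flat vertical front wall at x=0, from 25 to 90 mm height; below it open, 25 mm high, over the whole depth, between runners (free from y=-245 to +245). Seedlings stand up to 140 mm high, over 35 mm behind the front wall.
- pot_stack: Stack of black round pots, 73 mm across, 132 mm tall, loose; origin centre of underside. Leave alone.
- bowl: Steel bowl, 160 mm across, 60 mm tall, loose; origin centre of underside. Leave alone.
- pot: Single empty black pot, 72 mm across, 75 mm tall, loose; origin centre of underside. Leave alone.
- scoop: Yellow hand scoop, 185 mm long along its x, 59 mm wide, 26 mm tall, lying, loose; origin underneath near its middle. Leave alone.

How it is judged:
On the way, in this order (a step that is already met when the one before it is completed fails the run):
1. the marker stands upright on its foot (angle between marker's own z axis and vertical below 0.1 rad and height (world z) of marker below 0.01 m), for 0.2 s.
2. its foot is tucked under the tray and its board sits flat against the tray's front wall (angle between marker's own z axis and vertical below 0.05 rad and height (world z) of marker below 0.006 m and x of marker in the frame of tray above -0.014 m and x of toe in the frame of tray above 0.092 m and y of marker in the frame of tray between -0.19 and 0.19 m and angle between the x axis of marker and the x axis of tray, either way round below 0.06 rad), for 0.2 s.
At the end, for the whole second after the job is handed in: The marker stands upright (within 0.05 rad) with its foot flat on the bench and under the tray, its board against the tray's front wall (gap at most 6 mm at mid width, within 0.06 rad of parallel), within 190 mm of the tray's middle, at rest; the bystanders within 30 mm of their starts (all of step 2 and linear speed of marker below 0.01 m/s and distance of each of pot_stack, bowl, pot, scoop from where it was at the start of the episode below 0.03 m); the robot touches nothing.
It fails at once if the marker was lifted: its heel came more than 30 mm off the bench (height (world z) of marker above 0.03 m).
It fails at once if the pot stack was disturbed (distance of pot_stack from where it was at the start of the episode above 0.03 m).
It fails at once if the bowl was disturbed (distance of bowl from where it was at the start of the episode above 0.03 m).
It fails at once if the pot was disturbed (distance of pot from where it was at the start of the episode above 0.03 m).
It fails at once if the scoop was disturbed (distance of scoop from where it was at the start of the episode above 0.03 m).
It also fails if it takes over 59 s, if anything falls off the work surface, if the arm or the gripper's body presses on something with over 40 N, if the wrist force passes 120 N, or if a joint passes its speed limit or range.

## Working session

There is one attempt and no reset: what is moved stays moved. The work goes in short steps, Python scripts to look and compute and a tool call to move; the robot and the scene stay as the last step left them, time stands still between calls to the robot, and variables do not carry over. Pictures are saved under pics/ and viewed, about 8 in all and at most 12, crops included, and the job is handed in when it is done.

Besides the shell and the picture viewer there is one more tool, called after "Request:" as name(argument=value, ...) on one line, values as JSON. move_arm: Moves the arm, as the interface text tells. Its arguments: {"type":"object","properties":{"commands":{"type":"array","items":{"type":"number"}},"force":{"type":"number"}},"required":["commands"]}

```bash
mkdir -p pics
cat > h.py <<'E'
import numpy as np, cv2
from station import state, camera, calibration, job_done, tcp_to_grasp
def snap(n,f):
    im=camera(n); cv2.imwrite('pics/'+f,im[:,:,::-1]); return im
def ray(n,u,v,z):
    c=calibration(n); f=210/np.tan(np.radians(c['vfov'])/2); T=np.array(c['T'])
    d=T[:3,:3]@np.array([(u-c['cx'])/f,(v-c['cy'])/f,1]); o=T[:3,3]
    return o+d*(z-o[2])/d[2]
def proj(n,p):
    c=calibration(n); f=210/np.tan(np.radians(c['vfov'])/2); T=np.array(c['T'])
    q=T[:3,:3].T@(np.array(p)-T[:3,3]); return f*q[0]/q[2]+c['cx'],f*q[1]/q[2]+c['cy']
E
python3 - <<'E'
from h import *
snap('top','t0.png');snap('scene','s0.png')
s=state();print(s['clock'],s['tcp_pos'],np.round(s['tool_rot'],3),s['opening'])
for n in('top','scene'):
    c=calibration(n);print(n,c['vfov'],c['cx'],c['cy'],np.round(c['T'],3))
E
```

```text
0.1 [0.2009374  0.59107682 0.23023951] [[-0.947  0.322 -0.001]
 [ 0.322  0.947 -0.002]
 [ 0.    -0.002 -1.   ]] 0.08535767477167804
top 49.091559451557075 277.06905906753843 212.2733550290192 [[ 1.800e-02 -9.790e-01  2.010e-01  2.570e-01]
 [-1.000e+00 -1.800e-02 -1.000e-03  1.300e-02]
 [ 5.000e-03 -2.010e-01 -9.800e-01  1.204e+00]
 [ 0.000e+00  0.000e+00  0.000e+00  1.000e+00]]
scene 55.7782057084908 276.2341166079797 205.5165386314425 [[ 0.844  0.449 -0.294  0.773]
 [ 0.536 -0.701  0.47  -0.455]
 [ 0.005 -0.555 -0.832  0.9  ]
 [ 0.     0.     0.     1.   ]]
```

View pics/t0.png

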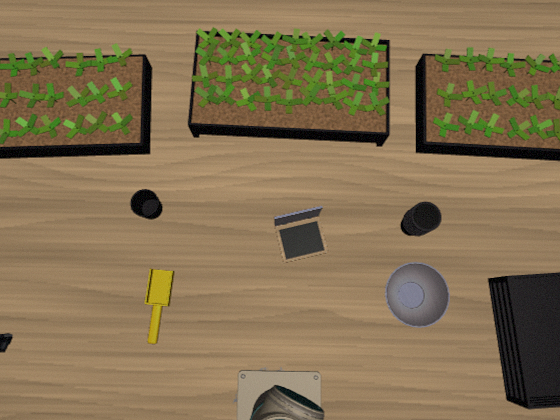

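View pics/s0.png

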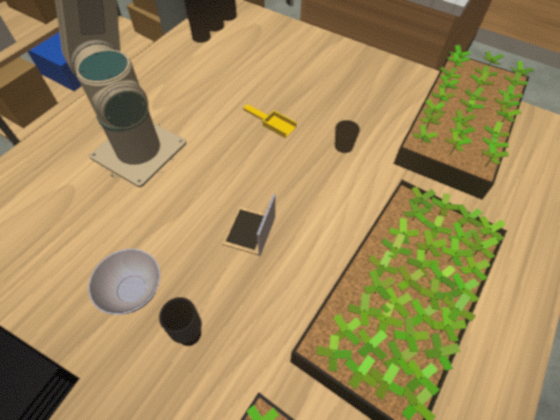

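The top view shows the marker with its board at about (301,240) and upright foot at (298,215), the tray front edge from (190,135) to (388,143), and the pots at (147,204) and (421,218). The bowl is at (417,295) and the scoop at (158,300). I'll zoom in for accuracy.

Run:
```python
import cv2,numpy as np
im=cv2.imread('pics/t0.png')
a=cv2.resize(im[110:150,180:400],None,fx=3.6,fy=3.6,interpolation=cv2.INTER_CUBIC)
b=cv2.resize(im[195:270,260:345],None,fx=5.6,fy=5.6,interpolation=cv2.INTER_CUBIC)
o=np.zeros((144+420,792,3),np.uint8);o[:144]=a[:, :792];o[144:,:476]=b
o=cv2.convertScaleAbs(o,alpha=1.6,beta=20)
cv2.imwrite('pics/z0.png',o)
```

```text
(no output)
```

View pics/z0.png

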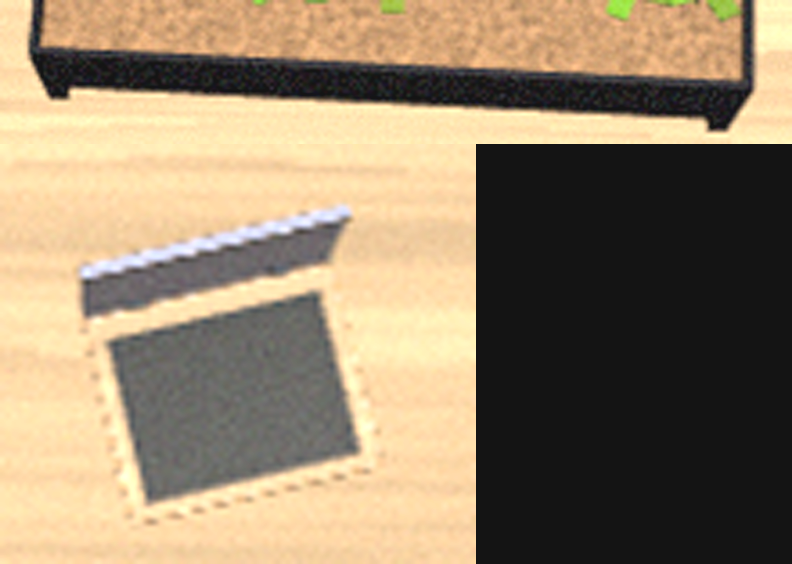

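Run:
```python
from h import *
t=lambda x,y,z:ray('top',180+x/3.6,110+y/3.6,z)
m=lambda x,y,z:ray('top',260+x/5.6,195+(y-144)/5.6,z)
def line(a,b,l):
    d=b-a; print(l,a.round(4),b.round(4),'mid',((a+b)/2).round(4),'len',np.hypot(*d[:2]).round(4),'normal yaw deg',np.degrees(np.arctan2(d[1],d[0])+np.pi/2).round(2))
line(t(32,48,.09),t(750,84,.09),'tray top')
line(t(68,91,.025),t(708,119,.025),'tray bot')
line(m(80,266,.11),m(350,205,.11),'foot top far')
line(m(80,278,.11),m(350,217,.11),'foot top near')
line(m(142,522,.008),m(375,468,.008),'board end')
line(m(90,318,.008),m(330,265,.008),'board/foot joint')
for n,u,v in(('pot',147,210),('stack',415,225),('bowl',417,300),('scoop',160,290)):print(n,ray('top',u,v,0.03).round(3))
```

```text
tray top [0.7154 0.2431 0.09  ] [ 0.6982 -0.2698  0.09  ] mid [ 0.7068 -0.0134  0.09  ] len 0.5132 normal yaw deg -1.92
tray bot [0.7083 0.2275 0.025 ] [ 0.6955 -0.2539  0.025 ] mid [ 0.7019 -0.0132  0.025 ] len 0.4816 normal yaw deg -1.53
foot top far [0.4707 0.0186 0.11  ] [ 0.4999 -0.0983  0.11  ] mid [ 0.4853 -0.0398  0.11  ] len 0.1206 normal yaw deg 14.03
foot top near [0.4654 0.0185 0.11  ] [ 0.4946 -0.0983  0.11  ] mid [ 0.48   -0.0399  0.11  ] len 0.1205 normal yaw deg 14.02
board end [ 0.3701 -0.0119  0.008 ] [ 0.3972 -0.1201  0.008 ] mid [ 0.3837 -0.066   0.008 ] len 0.1116 normal yaw deg 14.05
board/foot joint [0.4657 0.0139 0.008 ] [ 0.4932 -0.0992  0.008 ] mid [ 0.4795 -0.0426  0.008 ] len 0.1165 normal yaw deg 13.69
pot [0.498 0.351 0.03 ]
stack [ 0.471 -0.347  0.03 ]
bowl [ 0.28  -0.343  0.03 ]
scoop [0.293 0.303 0.03 ]
```

Request:
move_arm(commands=[0,-434,-530,0,-33,0,-434,-530,0,-33,0,-434,-530,0,-33,0,-434,-530,0,-33,0,-434,-530,0,-33,0,-434,-530,0,-33,0,-434,-530,0,-33,0,-434,-530,0,-33])

```text
clock: 0.9
tcp_pos: [0.3409, 0.2167, 0.2311]
tool_rot: [[-0.969, -0.246, 0.0], [-0.246, 0.969, -0.0], [-0.0, -0.0, -1.0]]
ft_force: [0.8, -0.1, -0.5]
opening: 0.0003
```

```bash
cat >> h.py <<'E'
def to(x,y,z,yaw):
    "shift (mm) in tool axes and turn (deg) to world target; yaw = heading of tool y"
    s=state();R=np.array(s['tool_rot']);p=np.array(s['tcp_pos'])
    cur=np.degrees(np.arctan2(R[1,1],R[0,1]))
    print('t',round(s['clock'],2),'tcp',p.round(4),'yaw',cur.round(2),'f',np.round(s['ft_force'],2),'open',round(s['opening'],4))
    print('shift',(1000*R.T@(np.array([x,y,z])-p)).round(1),'turn',round(cur-yaw,1))
E
python3 - <<'E'
from h import *
to(.441,-.050,.20,104)
E
```

```text
t 0.9 tcp [0.3409 0.2167 0.2311] yaw 104.26 f [ 0.76 -0.08 -0.53] open 0.0003
shift [ -31.3 -283.1   31.1] turn 0.3
```

Request:
move_arm(commands=[0,-31,-283,31,0,0,-31,-283,31,0,0,-31,-283,31,0,0,-31,-283,31,0,0,-31,-283,31,0,0,-31,-283,31,0,0,-31,-283,31,0,0,-31,-283,31,0])

```text
clock: 1.7
tcp_pos: [0.44, -0.0485, 0.1997]
tool_rot: [[-0.97, -0.244, -0.002], [-0.244, 0.97, 0.001], [0.002, 0.001, -1.0]]
ft_force: [0.5, 0.9, 0.1]
opening: -0.0001
```

Run:
```python
from h import *
to(.441,-.050,.098,104)
```

```text
t 1.7 tcp [ 0.44   -0.0485  0.1997] yaw 104.1 f [0.54 0.92 0.14] open -0.0001
shift [ -0.8  -1.8 101.7] turn 0.1
```

Request:
move_arm(commands=[0,0,-1,40,0,0,0,-1,70,0,0,0,-1,90,0,0,0,-1,102,0,0,0,-1,102,0,0,0,-1,102,0,0,0,-1,102,0,0,0,-1,102,0])

```text
clock: 2.5
tcp_pos: [0.442, -0.0493, 0.0996]
tool_rot: [[-0.969, -0.246, 0.003], [-0.246, 0.969, -0.001], [-0.002, -0.001, -1.0]]
ft_force: [-0.2, 0.6, 0.1]
opening: -0.0
```

Run:
```python
from h import *
to(.441,-.050,.098,104)
a=snap('scene','s1.png')[150:290,180:340]; b=snap('top','t1.png')[180:280,240:360]
o=np.hstack([cv2.resize(a,(480,420),interpolation=2),cv2.resize(b,(312,260),interpolation=2) if 0 else cv2.copyMakeBorder(cv2.resize(b,(312,260),interpolation=2),0,160,0,0,0)])
cv2.imwrite('pics/z1.png',o[:,:,::-1])
```

```text
t 2.5 tcp [ 0.442  -0.0493  0.0996] yaw 104.23 f [-0.23  0.62  0.13] open -0.0
shift [ 1.1 -0.5  1.6] turn 0.2
```

View pics/z1.png

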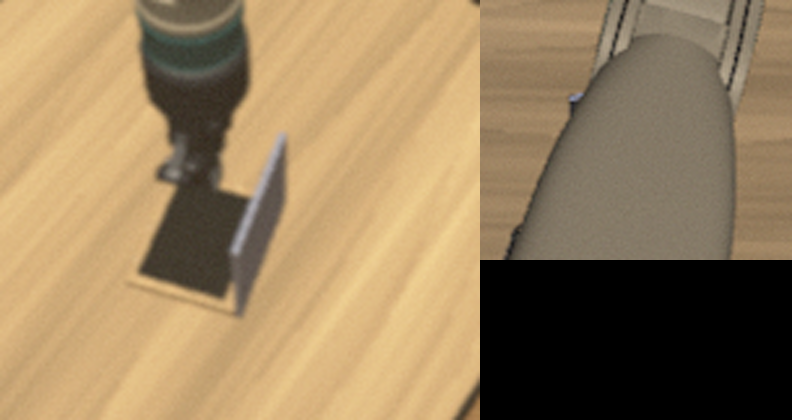

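Request:
move_arm(commands=[0,-12,0,0,0,0,-24,0,0,0,0,-34,0,0,0,0,-42,0,0,0,0,-50,0,0,0,0,-53,0,0,0,0,-53,0,-40,0,0,-53,0,-90,0])

```text
clock: 3.4
tcp_pos: [0.4895, -0.0354, 0.1865]
tool_rot: [[-0.969, -0.246, -0.007], [-0.246, 0.969, 0.002], [0.007, 0.003, -1.0]]
ft_force: [1.4, -0.3, -0.1]
opening: 0.0
```

Run:
```python
from h import *
to(.42,-.20,.20,88)
a=snap('scene','s2.png')[150:290,180:340]
cv2.imwrite('pics/z2.png',cv2.resize(a,(640,560),interpolation=2)[:,:,::-1])
```

```text
t 3.4 tcp [ 0.4895 -0.0354  0.1865] yaw 104.22 f [ 1.45 -0.26 -0.07] open 0.0
shift [ 107.9 -142.4  -13.3] turn 16.2
```

View pics/z2.png

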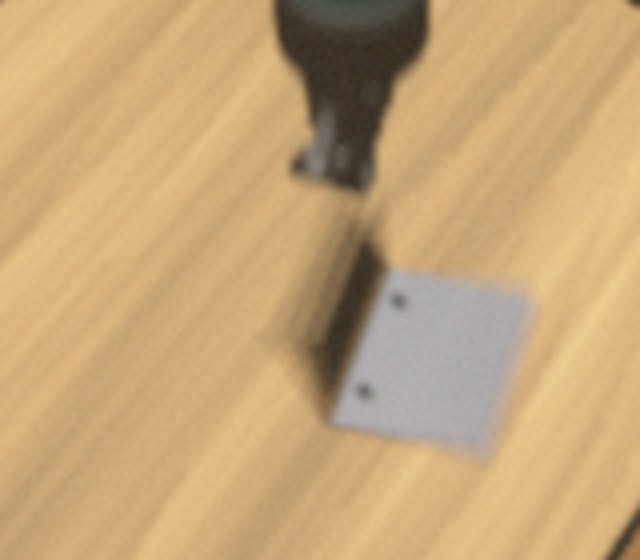

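Request:
move_arm(commands=[60,40,0,-10,8,60,80,-10,-10,16,60,95,-35,-10,16,60,95,-35,-10,16,60,95,-35,-10,16,60,95,-35,-10,16,60,95,-35,-10,16,60,95,-35,-10,16])

```text
clock: 4.25
tcp_pos: [0.409, -0.0928, 0.1982]
tool_rot: [[-1.0, 0.03, -0.0], [0.03, 1.0, 0.0], [0.0, 0.0, -1.0]]
ft_force: [-0.3, -0.1, -0.1]
opening: 0.06
```

Run:
```python
from h import *
to(.42,-.045,.045,88)
a=snap('scene','s3.png')[150:290,180:340]; b=snap('top','t3.png')[170:260,240:360]
cv2.imwrite('pics/z3.png',cv2.copyMakeBorder(np.hstack([cv2.resize(a,(400,350),interpolation=2),cv2.resize(b,(400,300),interpolation=2) if 0 else cv2.copyMakeBorder(cv2.resize(b,(400,300),interpolation=2),0,50,0,0,0)]),0,0,0,0,0)[:,:,::-1])
```

```text
t 4.25 tcp [ 0.409  -0.0928  0.1982] yaw 88.29 f [-0.28 -0.11 -0.14] open 0.06
shift [ -9.6  48.1 153.2] turn 0.3
```

View pics/z3.png

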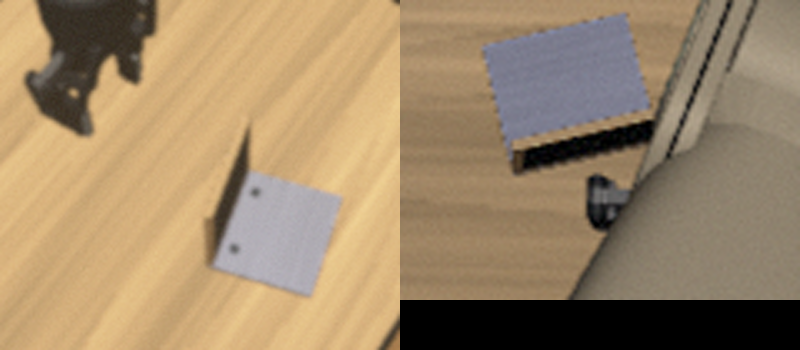

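Run:
```python
from h import *
P=lambda x,y,z:ray('top',240+(x-400)*.3,170+y*.3,z)
a,b=P(484,48,.006),P(628,14,.006);d=b-a;print(a.round(4),b.round(4),'toe',((a+b)/2).round(4),'yaw',np.degrees(np.arctan2(d[1],d[0])+np.pi/2))
y=np.arctan2(d[1],d[0])+np.pi/2;h=(a+b)/2-.11*np.array([np.cos(y),np.sin(y),0]);print('heel',h,'corner',P(518,172,0))
```

```text
[0.5793 0.0453 0.006 ] [ 0.6101 -0.071   0.006 ] toe [ 0.5947 -0.0128  0.006 ] yaw 14.81705200969618
heel [ 0.48835806 -0.04097104  0.006     ] corner [0.4791082  0.01595805 0.        ]
```

Request:
move_arm(commands=[60,-14,40,0,0,60,-14,63,30,0,60,-14,63,75,0,60,-14,63,115,0,60,-14,63,145,0,60,-14,63,156,0,60,-14,63,156,0,60,-14,63,156,0])

```text
clock: 5.15
tcp_pos: [0.4259, -0.031, 0.0434]
tool_rot: [[-1.0, 0.031, 0.002], [0.031, 1.0, -0.0], [-0.002, -0.0, -1.0]]
ft_force: [1.1, 0.0, 1.3]
opening: 0.06
```

Request:
move_arm(commands=[60,-10,0,0,0,60,-20,0,0,0,60,-30,0,0,0,60,-38,0,0,0,60,-46,0,0,0,60,-54,0,0,0,60,-62,0,0,0,60,-70,0,0,0])

```text
clock: 5.95
tcp_pos: [0.4948, -0.0329, 0.042]
tool_rot: [[-1.0, 0.031, -0.001], [0.031, 1.0, 0.0], [0.001, 0.0, -1.0]]
ft_force: [-2.2, 0.2, -0.0]
opening: 0.0602
```

Run:
```python
from h import *
to(.42,-.045,.045,88)
a=snap('scene','s4.png')[150:290,180:340]; b=snap('top','t4.png')[120:240,240:360]
cv2.imwrite('pics/z4.png',np.hstack([cv2.resize(a,(400,350),interpolation=2),cv2.resize(b,(350,350),interpolation=2)])[:,:,::-1])
```

```text
t 5.95 tcp [ 0.4948 -0.0329  0.042 ] yaw 88.23 f [-2.23  0.23 -0.05] open 0.0602
shift [ 74.3 -14.4  -3. ] turn 0.2
```

View pics/z4.png

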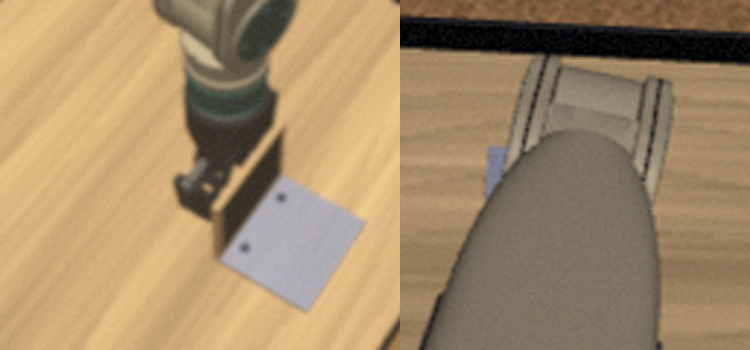

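Request:
move_arm(commands=[60,-10,0,0,0,60,-20,0,0,0,60,-30,0,0,0,60,-40,0,0,0,60,-50,0,0,0,60,-60,0,0,0,60,-70,0,0,0,60,-80,0,0,0])

```text
clock: 6.85
tcp_pos: [0.5754, -0.0355, 0.0422]
tool_rot: [[-1.0, 0.031, -0.0], [0.031, 1.0, 0.0], [0.0, -0.0, -1.0]]
ft_force: [-2.5, -0.2, -0.7]
opening: 0.0601
```

Request:
move_arm(commands=[60,-10,0,0,0,60,-20,0,0,0,60,-30,0,0,0,60,-40,0,0,0,60,-50,0,0,0,60,-58,0,0,0,60,-66,0,0,0,60,-74,0,0,0])

```text
clock: 7.65
tcp_pos: [0.649, -0.0378, 0.0424]
tool_rot: [[-1.0, 0.031, -0.0], [0.031, 1.0, 0.0], [0.0, 0.0, -1.0]]
ft_force: [-3.9, -0.4, -0.1]
opening: 0.0603
```

Run:
```python
from h import *
to(.68,-.038,.042,88.2)
a=snap('scene','s5.png')[160:350,220:420]; b=snap('top','t5.png')[100:220,240:360]
cv2.imwrite('pics/z5.png',np.hstack([cv2.resize(a,(420,400),interpolation=2),cv2.resize(b,(370,400),interpolation=2)])[:,:,::-1])
```

```text
t 7.65 tcp [ 0.649  -0.0378  0.0424] yaw 88.22 f [-3.89 -0.4  -0.1 ] open 0.0603
shift [-31.    0.7   0.4] turn 0.0
```

View pics/z5.png

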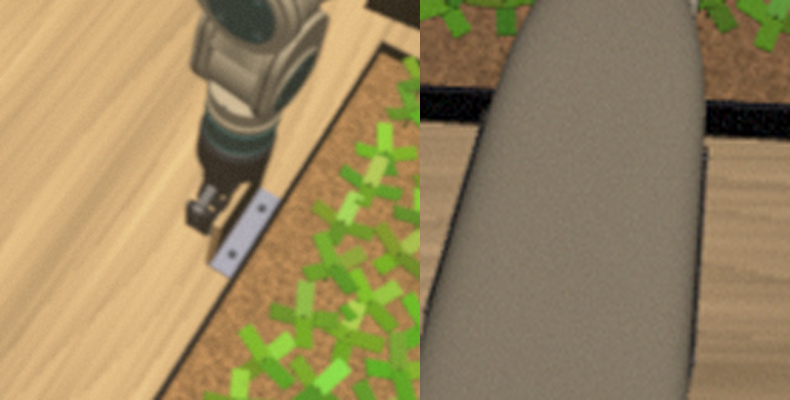

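Request:
move_arm(commands=[60,-4,0,0,0,60,-8,0,0,0,60,-12,0,0,0,60,-16,0,0,0,60,-20,0,0,0,60,-24,0,0,0,60,-27,0,0,0,60,-30,0,0,0])

```text
clock: 8.55
tcp_pos: [0.678, -0.0386, 0.0424]
tool_rot: [[-1.0, 0.031, -0.001], [0.031, 1.0, 0.0], [0.001, 0.0, -1.0]]
ft_force: [-5.3, 0.4, 2.8]
opening: 0.0598
```

Request:
move_arm(commands=[60,-1,0,0,0,60,-2,0,0,0,60,-3,0,0,0,60,-4,0,0,0,60,-4,0,0,0,60,-4,0,0,0,60,-4,0,0,0,60,-4,0,0,0])

```text
clock: 9.35
tcp_pos: [0.6824, -0.0388, 0.0424]
tool_rot: [[-1.0, 0.031, -0.0], [0.031, 1.0, 0.0], [0.0, 0.0, -1.0]]
ft_force: [-4.0, 0.5, 3.7]
opening: 0.0601
```

Run:
```python
from h import *
to(.69,-.038,.042,88.2)
a=snap('scene','s6.png')[190:290,270:370]
cv2.imwrite('pics/z6.png',cv2.resize(a,(560,560),interpolation=2)[:,:,::-1])
```

```text
t 9.35 tcp [ 0.6824 -0.0388  0.0424] yaw 88.22 f [-4.02  0.5   3.65] open 0.0601
shift [-7.6  1.   0.4] turn 0.0
```

View pics/z6.png

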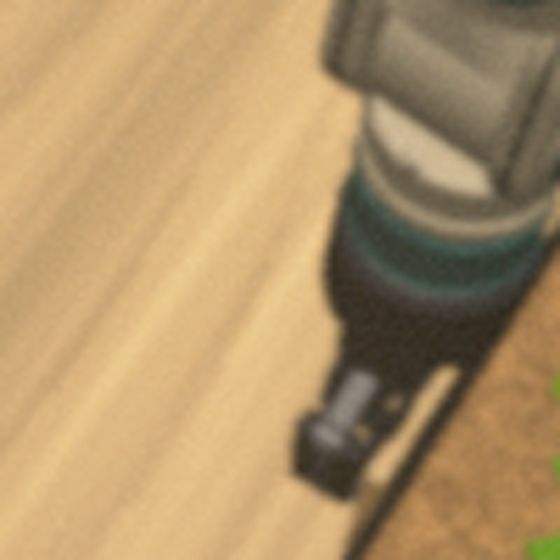

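Request:
move_arm(commands=[60,-1,0,0,0,60,-1,0,0,0,60,-2,0,0,0,60,-2,0,0,0,60,-3,0,0,0,60,-3,0,0,0,60,-3,0,0,0,60,-3,0,0,0])

```text
clock: 10.2
tcp_pos: [0.6823, -0.0387, 0.0419]
tool_rot: [[-0.999, 0.031, -0.006], [0.031, 1.0, 0.0], [0.006, -0.0, -1.0]]
ft_force: [-10.9, 0.7, 6.5]
opening: 0.0603
```

Request:
move_arm(commands=[60,2,0,0,0,60,6,0,0,0,60,20,0,0,0,60,45,0,0,0,60,80,0,0,0,60,120,0,0,0,60,160,0,-30,0,60,180,0,-70,0])

```text
clock: 11.0
tcp_pos: [0.5008, -0.0326, 0.1105]
tool_rot: [[-0.999, 0.031, -0.006], [0.031, 1.0, 0.001], [0.006, 0.001, -1.0]]
ft_force: [0.3, -0.5, -0.5]
opening: 0.0602
```

Request:
move_arm(commands=[60,0,30,-40,0,60,0,70,-80,0,60,10,120,-100,0,60,20,170,-100,0,60,20,220,-100,0,60,20,240,-100,0,60,20,240,-100,0,60,20,240,-100,0])

```text
clock: 11.8
tcp_pos: [0.4942, 0.208, 0.2129]
tool_rot: [[-1.0, 0.029, 0.003], [0.029, 1.0, 0.0], [-0.003, 0.0, -1.0]]
ft_force: [0.4, 0.2, 0.7]
opening: 0.0601
```

Run:
```python
from h import *
to(.5,.2,.2,88.2)
a=snap('scene','s7.png')[200:300,260:360]; b=snap('top','t7.png')[115:175,250:330]
cv2.imwrite('pics/z7.png',np.hstack([cv2.resize(a,(360,360),interpolation=2),cv2.convertScaleAbs(cv2.resize(b,(440,330),interpolation=2),alpha=1.6,beta=20) if 0 else cv2.copyMakeBorder(cv2.convertScaleAbs(cv2.resize(b,(440,330),interpolation=2),alpha=1.6,beta=20),0,30,0,0,0)])[:,:,::-1])
t0=cv2.imread('pics/t0.png');t7=cv2.imread('pics/t7.png')
for n,x,y in(('pot',147,204),('stack',421,218),('bowl',417,295),('scoop',158,305)):
    A=t0[y-35:y+35,x-35:x+35];B=t7[y-35:y+35,x-35:x+35];print(n,cv2.phaseCorrelate(np.float32(A.mean(2)),np.float32(B.mean(2))))
```

```text
t 11.8 tcp [0.4942 0.208  0.2129] yaw 88.31 f [0.45 0.25 0.65] open 0.0601
shift [-6.  -7.8 12.9] turn 0.1
pot ((1.017094786114626, -0.3958963184174564), -0.08010796264365867)
stack ((-0.03052184882206177, 0.040462896460972786), 0.9317610521375397)
bowl ((0.032270820147239476, 0.07811329408400525), 0.9322521783135556)
scoop ((0.13117398985455964, -0.10344122332608663), 0.3900435574260759)
```

View pics/z7.png

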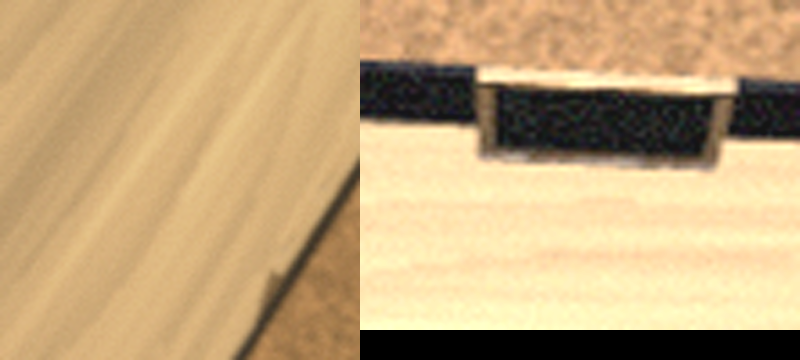

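Run:
```python
from h import *
P=lambda x,y,z:ray('top',250+(x-360)/5.5,115+y/5.5,z)
def L(a,b,n):
    d=b-a;print(n,a.round(4),b.round(4),((a+b)/2).round(4),'yaw',round(np.degrees(np.arctan2(d[1],d[0]))+90,2))
L(P(482,157,0),P(716,166,0),'heel')
L(P(478,81,.105),P(738,94,.105),'board top back')
L(P(478,67,.105),P(738,80,.105),'board top front')
L(P(365,123,.025),P(795,139,.025),'wall bottom')
L(P(365,62,.09),P(795,83,.09),'wall top')
```

```text
heel [0.6977 0.0289 0.    ] [ 0.6953 -0.0885  0.    ] [ 0.6965 -0.0298  0.    ] yaw -1.21
board top back [0.6962 0.0301 0.105 ] [ 0.6922 -0.0897  0.105 ] [ 0.6942 -0.0298  0.105 ] yaw -1.91
board top front [0.703  0.0302 0.105 ] [ 0.699  -0.0897  0.105 ] [ 0.701  -0.0297  0.105 ] yaw -1.91
wall bottom [0.7051 0.0865 0.025 ] [ 0.7009 -0.1253  0.025 ] [ 0.703  -0.0194  0.025 ] yaw -1.13
wall top [0.7105 0.0833 0.09  ] [ 0.7041 -0.1177  0.09  ] [ 0.7073 -0.0172  0.09  ] yaw -1.84
```

The board is upright and within about 2 mm of the wall by image. The upward force seen near the end of the push leaves some doubt about what stopped the arm, so I'll press again gently a little higher to confirm.

Request:
move_arm(commands=[60,0,-50,0,0,60,0,-100,0,0,60,-10,-150,30,0,60,-30,-200,70,0,60,-60,-236,110,0,60,-100,-239,150,0,60,-130,-239,156,0,60,-150,-239,156,0])

```text
clock: 12.7
tcp_pos: [0.6347, -0.0397, 0.0526]
tool_rot: [[-0.999, 0.036, -0.004], [0.036, 0.999, 0.0], [0.004, 0.0, -1.0]]
ft_force: [0.7, 0.1, 0.7]
opening: 0.06
```

Run:
```python
from h import *
to(.679,-.036,.056,88.2)
```

```text
t 12.7 tcp [ 0.6347 -0.0397  0.0526] yaw 87.94 f [0.75 0.06 0.66] open 0.06
shift [-44.1   5.3  -3.6] turn -0.3
```

Request:
move_arm(commands=[60,-8,4,-4,0,60,-18,5,-4,0,60,-26,5,-4,0,60,-34,5,-4,0,60,-38,5,-4,0,60,-41,5,-4,0,60,-43,5,-4,0,60,-43,5,-4,0])

```text
clock: 13.5
tcp_pos: [0.6787, -0.0326, 0.0604]
tool_rot: [[-1.0, 0.031, 0.0], [0.031, 1.0, -0.0], [-0.0, -0.0, -1.0]]
ft_force: [0.3, 0.0, 0.5]
opening: 0.0602
```

Request:
move_arm(commands=[60,-1,0,0,0,60,-2,0,0,0,60,-3,0,0,0,60,-4,0,0,0,60,-5,0,0,0,60,-6,0,0,0,60,-6,0,0,0,60,-6,0,0,0])

```text
clock: 14.3
tcp_pos: [0.6841, -0.0328, 0.0601]
tool_rot: [[-1.0, 0.031, -0.001], [0.031, 1.0, 0.0], [0.001, 0.0, -1.0]]
ft_force: [-2.1, 0.3, 0.8]
opening: 0.0603
```

Request:
move_arm(commands=[60,-1,0,0,0,60,-1,0,0,0,60,-2,0,0,0,60,-2,0,0,0,60,-3,0,0,0,60,-3,0,0,0,60,-3,0,0,0,60,-3,0,0,0])

```text
clock: 15.1
tcp_pos: [0.6839, -0.0326, 0.0593]
tool_rot: [[-0.999, 0.032, -0.008], [0.032, 1.0, 0.001], [0.008, 0.0, -1.0]]
ft_force: [-8.9, 1.0, 3.2]
opening: 0.0598
```

It stops at the same place (9 N, no movement), so the board is against the wall. Retreating.

Request:
move_arm(commands=[60,2,0,0,0,60,6,0,0,0,60,20,0,0,0,60,45,0,0,0,60,80,0,0,0,60,120,0,0,0,60,160,0,-30,0,60,180,0,-70,0])

```text
clock: 15.9
tcp_pos: [0.5024, -0.0266, 0.1284]
tool_rot: [[-0.999, 0.031, -0.007], [0.031, 1.0, 0.001], [0.007, 0.001, -1.0]]
ft_force: [1.0, -0.1, -0.7]
opening: 0.0601
```

Request:
move_arm(commands=[60,0,30,-40,0,60,10,70,-80,0,60,30,110,-100,0,60,50,140,-120,0,60,60,160,-120,0,60,60,160,-120,0,60,60,160,-120,0,60,60,160,-120,0])

```text
clock: 16.7
tcp_pos: [0.4534, 0.1338, 0.2501]
tool_rot: [[-0.999, 0.032, 0.001], [0.032, 0.999, -0.0], [-0.001, -0.0, -1.0]]
ft_force: [0.1, -0.1, -0.4]
opening: 0.0601
```

Run:
```python
from h import *
to(.45,.2,.2,88.2)
snap('scene','s8.png');t8=snap('top','t8.png')
b=cv2.resize(t8[115:175,250:330],(560,420),interpolation=2)
cv2.imwrite('pics/z8.png',cv2.convertScaleAbs(b,alpha=1.6,beta=20)[:,:,::-1])
t0=cv2.imread('pics/t0.png');t8=cv2.imread('pics/t8.png');s0=cv2.imread('pics/s0.png');s8=cv2.imread('pics/s8.png')
for n,A,B,x,y,w in(('pot',t0,t8,147,204,22),('stack',t0,t8,421,218,35),('bowl',t0,t8,417,295,35),('scoop',t0,t8,158,305,40),('pot s',s0,s8,346,136,22),('scoop s',s0,s8,272,120,25)):
    r=(slice(y-w,y+w),slice(x-w,x+w));print(n,np.round(cv2.phaseCorrelate(np.float32(A[r].mean(2)),np.float32(B[r].mean(2)))[0],2),cv2.absdiff(A[r],B[r]).mean().round(2))
```

```text
t 16.7 tcp [0.4534 0.1338 0.2501] yaw 88.17 f [ 0.07 -0.06 -0.38] open 0.0601
shift [ 5.6 66.1 50.1] turn -0.0
pot [0.66 0.27] 23.1
stack [0.09 0.  ] 2.77
bowl [-0.07  0.07] 2.3
scoop [-33.    38.61] 18.36
pot s [0.6 0.5] 2.4
scoop s [-0.14 -0.21] 21.73
```

View pics/z8.png

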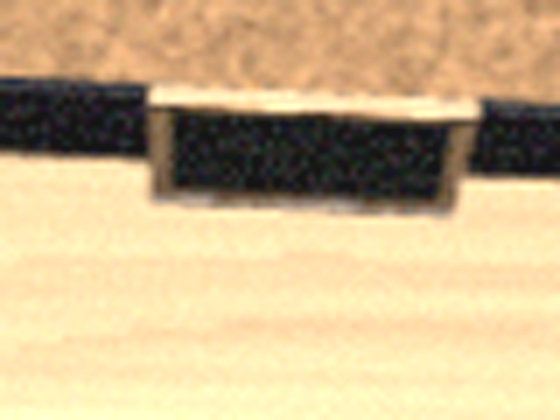

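The board sits flush and parallel against the tray wall. The large scoop and pot differences come from the arm covering them in the picture: the scoop was unmoved in the picture before, and the pot is unmoved in the scene view.

```bash
python3 -c "
from station import job_done,state
print(state()['ft_force']);print(job_done())"
```

```text
[-0.21624319  0.25290617  0.19419785]
the job is handed in; nothing more can be done
None
```

I tipped the marker upright with the shut fingertips near the top of its foot. I then slid it with both fingers, turned to match the tray, until the foot was under the tray and the board met the front wall. The job is handed in at about 17 s on the robot's clock.

- **Board against the wall:** Two separate presses stopped at almost the same place, 0.682 m and 0.684 m, at 11 N and 9 N with no further movement.
- **Marker pose:** In the top view after the first press, the heel is about 8 mm in front of the wall, which is the board's thickness. The board is parallel to the wall within about 1° and about 17 mm from the tray's middle. The image estimates of the gap differ by a few mm: comparing with the tray's upper edge gave up to 6 mm. I took that as the inner edge of the rim and relied on the presses. The last view, after the second press, looked the same by eye.
- **Upward force:** The tool read 3 to 6 N upward while pressing. I put this down to finger friction and did not confirm it.
- **Bystanders:** The pot stack and bowl are unmoved in the last picture, and the pot shows under 1 pixel of shift in the scene view. The arm covered the scoop in the last picture, but it matched in the one before and the arm never came down near it.
- **Robot:** It ended clear, with about 0.4 N or less on the tool.

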